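# Fill the empty cradles of the sloping pen rack

## Robot

A 6-joint arm with a two-finger parallel gripper is mounted at the origin on the work surface. World frame = base frame: x ahead of the robot, y to its left, z up, the work surface at z = 0. Lengths are in mm, angles in rad, forces in N, time in s.
With the tool pointing down it reaches from about 400 to 925 mm from the base axis. Payload 12.5 kg.
Tool frame: the origin (TCP) lies midway between the tips of the shut fingers; the grasp point (between the pads) lies 19 mm behind it; z points along the fingers, y is the line along which they close (so a half turn about z gives the same grasp; the last joint's range is limited). The gripper opens to 95 mm and grips with 3 to 60 N. Pads are 20 mm wide; open, the fingers measure 119 mm over their backs; the gripper's body (75 mm by 180 mm) begins 59 mm behind the grasp point.
Start: joints at [-1.338, 0.491, 1.559, -0, 1.092, -0.106], TCP at [207.746, -589.482, 214.661] pointing down, gripper open.
Joint ranges: [-3.1, 3.1], [-0.84, 2.19], [0.05, 2.79], [-1.13, 4.28], [0.06, 2.93], [-2.69, 2.69]. Speed limits (rad/s): [2.22, 2.22, 2.79, 3.14, 3.14, 3.14].

## Interface

Orientations are given as [roll, pitch, yaw] about the fixed x, y, z axes, in that order (R = Rz(yaw) Ry(pitch) Rx(roll)).
In Python, from cell import env gives the robot as it stands.
- The arm moves only by the shell command python3 -m inch 'ROWS'. ROWS is JSON, a list of rows, each a list of 7 numbers: the turn, a rotation vector about the tool's x, y, z in rad, then the shift along the tool's x, y, z in cm, then the closure, from -1 (fully open) to 1 (shut). A call has 1 to 20 rows; each row shifts and turns the commanded pose from where the row before left it, along the tool's axes as they then stand; what a row does not reach is not made up. A row lasts 1/8 s, in which the tool goes at most 62.5 mm and 10.7 degrees, less where a joint would pass 70% of its speed; a pose out of reach is approached as far as the arm can. A call with a gripper value outside its range is refused whole. The fingers move at their own pace and stop on an object; the grip force is fixed at half the most. Time passes only in rows, so rows that do not move let the fingers close. It gives the time, the measured TCP pose, the force, the opening and the grip force at its end, in the units of the state.
- env.state(): the state, without advancing time (a new reading comes with each control period).
- env.read_camera(name): name is "side" or "top"; returns a dict with "img" (400x640x3 uint8, red, green, blue), "depth" (400x640 float32, mm along the optical axis (not along the pixel's ray), 0 where there is no reading), "fx", "fy", "cx", "cy" (pixels), "position" and "orientation" of the camera in the world. Camera axes: x right, y down, z forward; pixel columns grow to the right and rows downward; lengths in mm; the calibration is good to about 2 mm. A picture is of the moment at which its call begins.
- env.job_done(): hands the job in; it is judged then, once.
Trained networks look in a picture, given as the dict that the camera call returned (one of the last four; its "shot" number tells which), for a name from the list of things; names that differ only in an ending like _2 or _b are one class to them, and where a whole thing is asked for, a point or a joint stands for the part that bears it (a point fixed in the world has none). Each returns a list of dicts, best first, with "score" (0 to 1); they miss things now and then, are a little off and sometimes report something else, mostly with a low value. They report only what shows in the picture. A call takes as long as a camera call. They do not tell look-alikes from the thing itself.
- env.find_in(picture, target): "centre" ([x, y, z] in mm, in the coordinates of the camera as it stood for that picture, good to about 4 mm: the middle of the surface that is visible of it).
- env.trace(picture, target): "mask" (400x640 bool, what is visible of it).
The state is a dict: "t": time; "joints": joint angles; "qvel": joint speeds; "tau": joint torques, N m; "eef_pos": TCP position; "tcp_rot": TCP orientation; "ft_force": force on the tool from outside, world axes, zero at the start; "moment": the same for the moment, N m; "opening": opening from 0.0 (shut) to 1.0 (fully open); "grip_force": force on a finger pad.
Only numpy, scipy, OpenCV 4.12 (cv2) and the standard library are available. Lean on these libraries where they do the work, as an engineer would, in place of code of your own. Each camera call takes 0.05 s, during which the arm holds its last target. There are 200 camera calls.

## Task

Find the two empty cradles on the sloping pen rack and lay the two spare pens from the blue mat into them, one in each, lying along the slope on both saddles (either end up). Set the pens down gently, without dropping them, and leave the pens already in the rack and the other things on the bench where they are.

Things in the scene. Friction and masses are not known exactly. Their poses are not given: they have to be found in the camera images.
- rack: Pen rack: dark wooden board 176 x 326 mm with a red face, sloping at 30 degrees; its low edge faces the robot (-x of the rack), its high edge is far (+x of the rack). Origin on the table under the board's middle; x horizontal towards the high edge, y along the row of cradles, z up. The red face is 56 mm above the table at the board's middle. Five cradles stand on it in a row, 68 mm apart.
- cradle_1_seat (a point): One of the five like aluminium cradles (numbers do not follow their order in the row; some hold a pen, some are empty). The point is where the middle of a seated pen's axis lies, 38 mm off the red face; x points up the 30-degree slope along the pen, y across the row, z square off the slope. Saddles and stop: see cradle_2.
- cradle_2_seat (a point): Another such cradle. In each, two saddles of bent 6 mm rod (90-degree V, 39 mm wide, tips 2 mm above the pen axis) carry the pen 45 mm either side of the point along x; the 82 mm gap between them is free down to the red face, for the fingers. A stop plate stands 78 mm down the slope from the point, its top 4 mm above the pen axis.
- cradle_3_seat (a point): Another such cradle, the same in all.
- cradle_4_seat (a point): Another such cradle, the same in all.
- cradle_5_seat (a point): Another such cradle, the same in all.
- pen_1: Fat eight-sided pen, black, 140 mm long, 18 mm across flats, 45 g. Origin at the middle of its axis; x along the axis towards the cap end (brass ring and clip). May stand in a cradle or lie flat on the 3 mm thick blue mat (axis then 12 mm above the table).
- pen_2: Fat eight-sided pen, blue, 140 mm long, 18 mm across flats, 45 g. Origin at the middle of its axis; x along the axis towards the cap end (brass ring and clip). May stand in a cradle or lie flat on the 3 mm thick blue mat (axis then 12 mm above the table).
- pen_3: Fat eight-sided pen, black with a red cap, 140 mm long, 18 mm across flats, 45 g. Origin at the middle of its axis; x along the axis towards the cap end (brass ring and clip). May stand in a cradle or lie flat on the 3 mm thick blue mat (axis then 12 mm above the table).
- pen_4: Fat eight-sided pen, orange, 140 mm long, 18 mm across flats, 45 g. Origin at the middle of its axis; x along the axis towards the cap end (brass ring and clip). May stand in a cradle or lie flat on the 3 mm thick blue mat (axis then 12 mm above the table).
- pen_5: Fat eight-sided pen, green, 140 mm long, 18 mm across flats, 45 g. Origin at the middle of its axis; x along the axis towards the cap end (brass ring and clip). May stand in a cradle or lie flat on the 3 mm thick blue mat (axis then 12 mm above the table).
- mat: Flat blue bench mat, 280 x 380 x 3 mm, fixed on the table; the spare pens lie on it. Origin under its centre.
- ink: Dark ink bottle, 64 mm across, 58 mm high; origin under its base. Bystander.
- loupe: Black eye loupe, 42 mm across, 42 mm high; origin under its base. Bystander.
- abrasive: Dark red abrasive block 90 x 60 x 20 mm; origin under its centre. Bystander.
- jar: Glass jar with grey cap, 84 mm across, 100 mm high; origin under its base. Bystander.
Mind the look-alikes: they are no part of the job. What is shaped like the pen_1 but pink is not meant. Several things have the shape of the pen_4; the one meant has the colours described above.

How it is judged:
By the outcome, as a careful person would: the job done as asked, in the order asked, and still so for the second after the job is handed in, with the robot touching nothing.
It also fails if it takes over 53 s, if anything falls off the work surface, if the arm or the gripper's body presses on something with over 40 N, if the wrist force passes 120 N, or if a joint passes its speed limit or range.

## Working session

There is one attempt and no reset: what is moved stays moved. The work goes in short steps, Python scripts to look and compute and a shell command to move; the robot and the scene stay as the last step left them, time stands still between calls to the robot, and variables do not carry over. Pictures are saved under pics/ and viewed, at most 12 in all, crops included, and the job is handed in when it is done.

```bash
mkdir -p pics; ls; cat > h.py <<'E'
import numpy as np,cv2
from scipy.spatial.transform import Rotation as R
def Rm(rpy): return R.from_euler('xyz',rpy).as_matrix()
def cam2w(p,pts): return np.asarray(pts)@Rm(p['orientation']).T+np.array(p['position'])
def cloud(p):
    v,u=np.mgrid[0:400,0:640]; d=p['depth']
    return cam2w(p,np.stack([(u-p['cx'])/p['fx']*d,(v-p['cy'])/p['fy']*d,d],-1).reshape(-1,3)).reshape(400,640,3)
def w2px(p,w):
    c=(np.asarray(w)-np.array(p['position']))@Rm(p['orientation'])
    return c[...,0]/c[...,2]*p['fx']+p['cx'],c[...,1]/c[...,2]*p['fy']+p['cy']
E
python3 - <<'E'
from h import *
from cell import env
import pickle
print(env.state())
P={}
for n in('top','side'):
    p=env.read_camera(n);P[n]=p
    cv2.imwrite(f'pics/{n}0.png',p['img'][...,::-1])
    print(n,p['position'],p['orientation'],p['fx'])
    W=cloud(p)
    for t in('pen_1','cradle_1_seat','rack','mat'):
        try:
            for r in env.find_in(p,t)[:9]:
                w=cam2w(p,r['centre']);print(t,round(r['score'],2),w.round(),np.round(w2px(p,w)))
        except Exception as e: print(t,e)
pickle.dump(P,open('p0.pkl','wb'))
E
```

```text
pics
{'t': 0.0, 'joints': array([-1.33759684e+00,  4.91559174e-01,  1.55945764e+00, -1.54256285e-05,
        1.09172031e+00, -1.05587964e-01]), 'qvel': array([-1.08281453e-03,  5.72846808e-04, -4.11489967e-04, -3.02605689e-04,
       -6.60793100e-04,  6.31329106e-06]), 'tau': array([-5.80892847e-04, -6.12641287e+01, -2.58176762e+01,  6.91941823e-02,
        4.82332322e-02, -1.70655358e-04]), 'eef_pos': array([ 207.68078999, -589.21663492,  214.05917374]), 'tcp_rot': array([-3.14045311e+00, -1.07014052e-04,  3.38794512e-01]), 'ft_force': array([0.41383415, 0.30637859, 0.34287876]), 'moment': array([-0.03666222, -0.05585106,  0.03446954]), 'grip_force': 0.0, 'opening': 1.0044251904147339}
top [ 408.57224075  -36.4226104  1377.82653227] [-3.05164554e+00  2.14038106e-03 -1.54213098e+00] 480.30250177879964
pen_1 0.92 [512. 142.  95.] [258. 196.]
pen_1 0.9 [531. 276.  95.] [208. 188.]
pen_1 0.9 [ 482. -154.   14.] [366. 212.]
pen_1 0.82 [ 439. -319.   21.] [424. 229.]
pen_1 0.73 [321. 170.  16.] [249. 266.]
pen_1 0.66 [494.  81.  97.] [281. 203.]
pen_1 0.48 [ 268. -288.   16.] [412. 290.]
cradle_1_seat 0.61 [497. 278.  50.] [211. 201.]
cradle_1_seat 0.34 [526. 274.  96.] [209. 189.]
rack 0.67 [529. 274.  93.] [209. 188.]
rack 0.56 [542. 129.  67.] [265. 186.]
mat 0.8 [ 474. -251.    4.] [399. 216.]
side [283.62373544 797.72948608 789.08843218] [-2.27045085 -0.02009899 -2.85820332] 475.3776433838938
pen_1 0.77 [493.  80.  94.] [310. 225.]
pen_1 0.74 [319. 175.  18.] [378. 301.]
pen_1 0.69 [ 447. -318.   19.] [366. 157.]
pen_1 0.65 [530. 283.  95.] [259. 292.]
pen_1 0.65 [ 281. -277.   18.] [423. 176.]
pen_1 0.58 [503. 152.  90.] [295. 249.]
cradle_1_seat 0.74 [495. 291.  54.] [276. 314.]
rack 0.81 [542. 183.  60.] [273. 265.]
mat 0.76 [ 462. -235.    8.] [354. 176.]
```

View pics/top0.png

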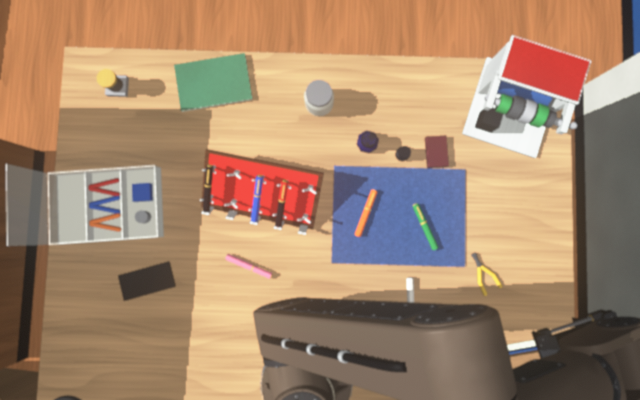

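View pics/side0.png

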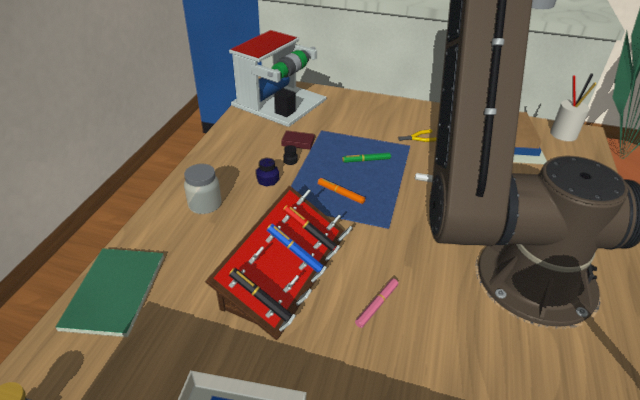

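The top view shows the rack with pens at (208,188) black, (258,198) blue and (282,203) black/red. Its empty cradles are near (234,193) and (305,208).

Candidates for the spares:
- Orange pen on the mat (367,213).
- Green pen on the mat (427,227).
- Pink look-alike (249,266), on the wood.
- White stick (412,288), off the mat.

I choose the orange and green ones, and will check them in a crop.

```bash
cat > m.py <<'E'
from h import *
import pickle
P=pickle.load(open('p0.pkl','rb'))
def pca(X):
    c=X.mean(0);u,s,v=np.linalg.svd(X-c,full_matrices=False);return c,v
for n in('top','side'):
    p=P[n];W=cloud(p);hsv=cv2.cvtColor(p['img'],cv2.COLOR_RGB2HSV).astype(int);H,S,V=hsv[...,0],hsv[...,1],hsv[...,2]
    x,y,z=W[...,0],W[...,1],W[...,2];ok=p['depth']>0
    onmat=ok&(x>300)&(x<620)&(y>-420)&(y<-60)&(z<60)
    for nm,m in(('orange',onmat&(H>3)&(H<18)&(S>170)),('green',onmat&(H>40)&(H<80)&(S>120))):
        m=cv2.morphologyEx(m.astype(np.uint8),cv2.MORPH_OPEN,np.ones((2,2)))>0
        k,l,st,_=cv2.connectedComponentsWithStats(m.astype(np.uint8));m=l==1+np.argmax(st[1:,4])
        q=W[m];q=q[(q[:,2]>6)]
        (cx,cy),(a,b),an=cv2.minAreaRect(q[:,:2].astype(np.float32))
        c,v=pca(q);print(n,nm,m.sum(),'rectC',round(cx),round(cy),sorted([round(a),round(b)]),'pca',c.round(1),np.degrees(np.arctan2(v[0,1],v[0,0])).round(1))
    red=ok&((H<6)|(H>172))&(S>180)&(V>60)&(x>380)&(x<680)&(y>-60)&(y<360)&(z>10)&(z<120)
    q=W[red]
    for i in range(6):
        c,v=pca(q);d=(q-c)@v[2];q=q[np.abs(d)<max(3,25-5*i)]
    nr=v[2]*np.sign(v[2][2]);print(n,'plane n',nr.round(3),'slope',np.degrees(np.arccos(nr[2])).round(1),'upyaw',np.degrees(np.arctan2(-nr[1],-nr[0])).round(1),len(q))
    up=np.array([-nr[0]*nr[2],-nr[1]*nr[2],1-nr[2]**2]);up/=np.linalg.norm(up);row=np.cross(nr,up)
    ab=np.stack([(q-c)@up,(q-c)@row],1).astype(np.float32)
    lo,hi=np.percentile(ab,1,axis=0),np.percentile(ab,99,axis=0);(rc,rs,ra)=cv2.minAreaRect(ab[(np.all(ab>lo,1))&np.all(ab<hi,1)])
    print('centre',(c+up*rc[0]+row*rc[1]).round(1),'size',np.round(rs),'ang',round(ra,1))
    # pens in rack: points >30mm off the face
    F=(W-c)@nr; A=(W-c)@up; B=(W-c)@row
    on=ok&(F>20)&(F<60)&(np.abs(A)<120)&(np.abs(B)<190)
    for s in np.unique(0): 
        h,e=np.histogram(B[on],bins=np.arange(-190,191,6));print([(int(e[i]),int(k)) for i,k in enumerate(h) if k>3])
    np.savez(f'f_{n}.npz',c=c,up=up,row=row,nr=nr)
E
python3 m.py
python3 - <<'E'
from h import *
import pickle
P=pickle.load(open('p0.pkl','rb'))
a=cv2.resize(P['top']['img'][140:280,195:475],(784,392),interpolation=cv2.INTER_CUBIC)
cv2.imwrite('pics/c1.png',a[...,::-1])
E
```

```text
Traceback (most recent call last):
  File "m.py", line 12, in <module>
    k,l,st,_=cv2.connectedComponentsWithStats(m.astype(np.uint8));m=l==1+np.argmax(st[1:,4])
                                                                         ~~~~~~~~~^^^^^^^^^^
ValueError: attempt to get argmax of an empty sequence
```

View pics/c1.png

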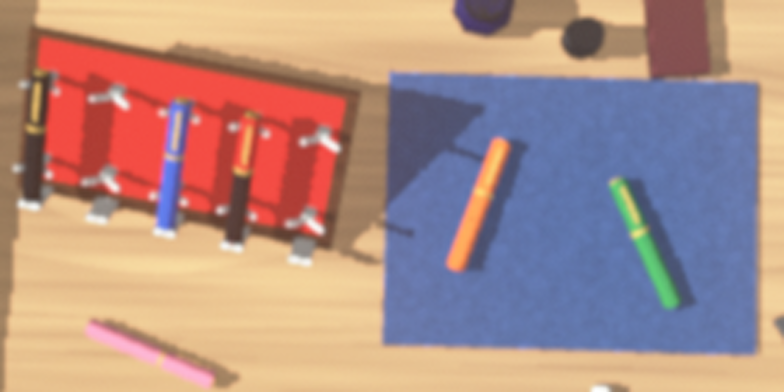

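The crop shows orange at (480,205) and green at (645,245), both plain pens on the mat. The cradles at (105,140) and (315,180) are empty. The pink pen is off the mat.

```bash
sed -i 's/(H<18)&(S>170)/(H<22)\&(S>120)/; s/(S>180)&(V>60)/(S>140)\&(V>60)/' m.py; python3 m.py
```

```text
top orange 294 rectC 477 -157 [18, 137] pca [ 477.2 -155.4   19.4] 160.5
top green 127 rectC 414 -337 [15, 71] pca [ 415.3 -336.4   19.3] -154.6
top plane n [-0.493  0.085  0.866] slope 30.0 upyaw -9.7 3221
centre [534.1 138.1  59.3] size [289. 150.] ang 89.9
[(-154, 7), (-148, 17), (-142, 25), (-136, 23), (-130, 27), (-124, 15), (-118, 6), (-82, 13), (-76, 108), (-70, 118), (-64, 100), (-58, 37), (-52, 8), (-16, 9), (-10, 87), (-4, 118), (2, 108), (8, 54), (14, 11), (50, 7), (56, 15), (62, 23), (68, 22), (74, 23), (80, 13), (86, 6), (116, 4), (122, 13), (128, 151), (134, 117), (140, 90), (146, 23), (152, 9)]
side orange 349 rectC 356 296 [120, 1006] pca [ 475.9 -145.1   20.6] 111.3
side green 166 rectC 369 218 [72, 1170] pca [ 414.8 -323.4   22. ] -84.0
side plane n [-0.493  0.087  0.866] slope 30.0 upyaw -10.0 5733
centre [535.3 141.7  60.1] size [148. 297.] ang 0.0
[(-172, 13), (-166, 26), (-160, 29), (-154, 13), (-148, 24), (-142, 11), (-106, 9), (-100, 12), (-94, 69), (-88, 176), (-82, 326), (-76, 32), (-70, 8), (-40, 4), (-34, 13), (-28, 49), (-22, 165), (-16, 325), (-10, 138), (-4, 12), (32, 23), (38, 40), (44, 36), (50, 21), (56, 32), (62, 15), (98, 18), (104, 32), (110, 143), (116, 265), (122, 413), (128, 20), (134, 10)]
```

```bash
cat > m2.py <<'E'
from h import *
import pickle
P=pickle.load(open('p0.pkl','rb'))
for n in('top','side'):
    p=P[n];W=cloud(p);hsv=cv2.cvtColor(p['img'],cv2.COLOR_RGB2HSV).astype(int);H,S,V=hsv[...,0],hsv[...,1],hsv[...,2]
    x,y,z=W[...,0],W[...,1],W[...,2];ok=p['depth']>0
    for nm,m,g in(('orange',(H>3)&(H<22)&(S>120),(477,-156)),('green',(H>35)&(H<85)&(S>110),(440,-325))):
        m=m&ok&(np.hypot(x-g[0],y-g[1])<95)&(z>8)&(z<40)
        q=W[m][:,:2].astype(np.float32);(c,s,a)=cv2.minAreaRect(q);vx,vy,_,_=cv2.fitLine(q,cv2.DIST_HUBER,0,.01,.01).ravel()
        print(n,nm,len(q),'rectC',np.round(c,1),np.round(s),'mean',q.mean(0).round(1),np.degrees(np.arctan(vy/vx)).round(1))
    f=np.load(f'f_{n}.npz');c,up,row,nr=[f[k] for k in('c','up','row','nr')]
    # shift origin so that plane z=56 along slope: a0
    F=(W-c)@nr;A=(W-c)@up;B=(W-c)@row
    on=ok&(F>22)&(F<50)&(np.abs(A)<125)
    print('a at z=56',(56-c[2])/up[2],'face resid')
    for b0 in ((135,67,-2,-70,-138) if n=='top' else (118,48,-18,-86,-157)):
        mm=on&(np.abs(B-b0)<18);h,e=np.histogram(A[mm],bins=np.arange(-124,125,8))
        print(b0,'meanB',B[mm].mean().round(1),[(int(e[i]),int(k)) for i,k in enumerate(h) if k>0])
    print('c',c.round(1),'up',up.round(3),'row',row.round(3),'nr',nr.round(3))
E
python3 m2.py
```

```text
top orange 292 rectC [ 479.2 -154.1] [ 17. 137.] mean [ 478.9 -153.4] -19.4
top green 189 rectC [ 443.6 -322.9] [131.  17.] mean [ 429.7 -327.5] 28.5
a at z=56 -14.17040879088309 face resid
135 meanB 136.2 [(-100, 17), (-92, 13), (-84, 22), (-76, 18), (-68, 16), (-60, 31), (-52, 16), (-44, 19), (-36, 17), (-28, 22), (-20, 19), (-12, 19), (-4, 19), (4, 18), (12, 19), (20, 24), (28, 28), (36, 24), (44, 24)]
67 meanB 69.6 [(-100, 19), (-92, 22), (-68, 1), (-60, 26), (28, 26), (36, 2)]
-2 meanB 1.1 [(-100, 18), (-92, 15), (-84, 17), (-76, 18), (-68, 24), (-60, 23), (-52, 19), (-44, 17), (-36, 17), (-28, 24), (-20, 17), (-12, 16), (-4, 21), (4, 18), (12, 17), (20, 19), (28, 27), (36, 23), (44, 26)]
-70 meanB -66.5 [(-100, 19), (-92, 13), (-84, 19), (-76, 16), (-68, 18), (-60, 27), (-52, 18), (-44, 18), (-36, 16), (-28, 21), (-20, 17), (-12, 17), (-4, 18), (4, 17), (12, 19), (20, 14), (28, 29), (36, 25), (44, 23)]
-138 meanB -134.7 [(-100, 28), (-92, 15), (-68, 5), (-60, 24), (28, 30), (36, 2)]
c [540.8 138.2  63.1] up [ 0.853 -0.147  0.501] row [0.169 0.986 0.   ] nr [-0.493  0.085  0.866
[... 393 characters left out ...]
44, 46), (52, 14)]
48 meanB 47.6 [(-100, 1), (-92, 57), (-60, 26), (-52, 21), (28, 14), (36, 33)]
-18 meanB -14.5 [(-92, 49), (-84, 30), (-76, 35), (-68, 35), (-60, 43), (-52, 41), (-44, 37), (-36, 36), (-28, 36), (-20, 35), (-12, 36), (-4, 37), (4, 36), (12, 35), (20, 36), (28, 40), (36, 45), (44, 36), (52, 12)]
-86 meanB -82.1 [(-92, 45), (-84, 28), (-76, 32), (-68, 32), (-60, 39), (-52, 39), (-44, 33), (-36, 31), (-28, 32), (-20, 31), (-12, 32), (-4, 33), (4, 31), (12, 33), (20, 32), (28, 36), (36, 42), (44, 32), (52, 11)]
-157 meanB -156.6 [(-92, 44), (-60, 14), (-52, 13), (28, 8), (36, 20)]
c [541.3 158.9  61.8] up [ 0.853 -0.15   0.501] row [0.173 0.985 0.   ] nr [-0.493  0.087  0.866]
```

```bash
cat > d.py <<'E'
import sys
from h import *
from cell import env
s=env.state();x,y,z,yaw,tilt=map(float,sys.argv[1:6])
C=Rm(s['tcp_rot']);T=R.from_euler('ZY',[yaw,-tilt],degrees=True).as_matrix()@np.diag([1,-1,-1.])
d=np.array([x,y,z])-s['eef_pos']
print('t',round(s['t'],2),'turn',R.from_matrix(C.T@T).as_rotvec().round(3),'shift_cm cur',(C.T@d/10).round(2),'after turn',(T.T@d/10).round(2),'open',s['opening'].__round__(3))
E
python3 d.py 479.5 -153 80 -19.3 0; python3 -c "from h import *;from cell import env;print(env.state()['ft_force'])"
```

```text
t 0.5 turn [ 0.    -0.     0.676] shift_cm cur [ 40.14 -32.14  13.46] after turn [ 11.22 -50.18  13.47] open 0.999
[-0.01289634 -0.04305603 -0.17902623]
```

```bash
python3 -m inch '[[0,0,0.169,0,0,0,-1],[0,0,0.169,0,0,0,-1],[0,0,0.169,0,0,0,-1],[0,0,0.169,0,0,0,-1],[0,0,0,1,-4.2,0.5,-1],[0,0,0,1,-4.2,1,-1],[0,0,0,1,-4.2,1,-1],[0,0,0,1,-4.2,1,-1],[0,0,0,1,-4.2,1,-1],[0,0,0,1,-4.2,1,-1],[0,0,0,1,-4.2,1,-1],[0,0,0,1,-4.2,1,-1],[0,0,0,1,-4.2,1,-1],[0,0,0,1,-4.2,1,-1],[0,0,0,1,-4.2,1,-1],[0,0,0,0.2,-4,1,-1],[0,0,0,0,0,0.5,-1],[0,0,0,0,0,0,-1]]'; python3 d.py 479.5 -153 6 -19.3 0
```

```text
t: 2.75
eef_pos: [479.4, -153.0, 94.5]
tcp_rot: [3.141, 0.0, -0.337]
ft_force: [0.4, -1.0, -0.3]
opening: 1.002
grip_force: 0.0
t 2.75 turn [0. 0. 0.] shift_cm cur [ 0.01 -0.01  8.85] after turn [ 0.01 -0.01  8.85] open 1.002
```

```bash
python3 -m inch '[[0,0,0,0,0,3,-1],[0,0,0,0,0,3,-1],[0,0,0,0,0,1.5,-1],[0,0,0,0,0,0.85,-1],[0,0,0,0,0,0.5,-1],[0,0,0,0,0,0,0.3],[0,0,0,0,0,0,0.6],[0,0,0,0,0,0,1],[0,0,0,0,0,0,1],[0,0,0,0,0,0,1],[0,0,0,0,0,0,1],[0,0,0,0,0,0,1]]'
```

```text
t: 4.25
eef_pos: [479.5, -152.8, 6.1]
tcp_rot: [3.142, -0.0, -0.337]
ft_force: [0.4, -0.2, -0.5]
opening: 0.32
grip_force: 0.0
```

```bash
python3 -m inch '[[0,0,0,0,0,0,1],[0,0,0,0,0,0,1],[0,0,0,0,0,0,1],[0,0,0,0,0,0,1]]'
```

```text
t: 4.75
eef_pos: [479.5, -152.8, 6.1]
tcp_rot: [3.142, -0.0, -0.337]
ft_force: [0.2, 0.2, 0.1]
opening: 0.183
grip_force: 30.0
```

```bash
python3 -m inch '[[0,0,0,0,0,-0.5,1],[0,0,0,0,0,-2,1],[0,0,0,0,0,-4,1],[0,0,0,0,0,-5,1],[0,0,0,0,0,-4,1],[0,0,0,0,0,0,1]]'; python3 d.py 460 15.6 135.8 -9.85 30;  python3 - <<'E'
from h import *
from cell import env
p=env.read_camera('top');q=env.read_camera('side')
cv2.imwrite('pics/g1.png',np.hstack([p['img'][150:280,280:480],q['img'][80:210,290:490]])[...,::-1])
E
```

```text
t: 5.5
eef_pos: [480.5, -153.2, 164.1]
tcp_rot: [3.141, -0.006, -0.337]
ft_force: [0.0, 0.3, -1.2]
opening: 0.183
grip_force: 30.0
t 5.5 turn [ 0.044  0.517 -0.161] shift_cm cur [ -7.53 -15.25   2.77] after turn [-5.660e+00 -1.628e+01 -1.000e-02] open 0.183
```

View pics/g1.png

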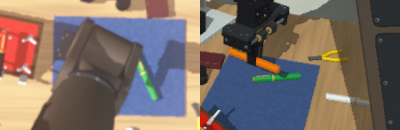

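The side view shows the orange pen (265,65 in the crop) held level near its middle, with green still on the mat.

```bash
python3 -m inch '[[0.011,0.129,-0.04,0,0,0,1],[0.011,0.129,-0.04,0,0,0,1],[0.011,0.129,-0.04,0,0,0,1],[0.011,0.13,-0.041,0,0,0,1],[0,0,0,-1,-3,0,1],[0,0,0,-1.2,-3.5,0,1],[0,0,0,-1.2,-3.5,0,1],[0,0,0,-1.2,-3.5,0,1],[0,0,0,-1,-2.7,0,1],[0,0,0,0,0,0,1],[0,0,0,0,0,0,1]]'; python3 d.py 489.7 10.5 83.8 -9.85 30;  cat > v.py <<'E'
import sys
from h import *
from cell import env
p=env.read_camera('side');W=cloud(p)
b=[int(a) for a in sys.argv[2:6]]
cv2.imwrite('pics/'+sys.argv[1],cv2.resize(p['img'][b[1]:b[3],b[0]:b[2]],None,fx=4,fy=4,interpolation=cv2.INTER_CUBIC)[...,::-1])
hsv=cv2.cvtColor(p['img'],cv2.COLOR_RGB2HSV).astype(int);H,S=hsv[...,0],hsv[...,1]
o=np.array([510,145,89.]);F=R.from_euler('ZY',[-9.85,-30],degrees=True).as_matrix()
L=(W-o)@F
for nm,m in(('orange',(H>6)&(H<22)&(S>120)),('green',(H>35)&(H<85)&(S>110)),('blue',(H>105)&(H<125)&(S>130))):
    m=m&(p['depth']>0)&(np.abs(L[...,0])<130)&(np.abs(L[...,1])<185)&(L[...,2]>-20)&(L[...,2]<120)
    if m.sum()<30: continue
    q=L[m];lo,hi=np.percentile(q[:,0],[1,99])
    c=np.polyfit(q[:,0],q[:,2],1);e=np.polyfit(q[:,0],q[:,1],1)
    print(nm,m.sum(),'along',lo.round(),hi.round(),'med row',np.median(q[:,1]).round(1),'off p95',np.percentile(q[:,2],95).round(1),'pitch/yaw deg',np.degrees(np.arctan([c[0],e[0]])).round(1))
E
python3 v.py g2.png 210 130 400 260
```

```text
t: 6.98
eef_pos: [464.3, 5.8, 142.2]
tcp_rot: [-3.116, -0.441, -0.196]
ft_force: [0.1, 0.2, -0.9]
opening: 0.186
grip_force: 30.0
t 6.97 turn [-0.015  0.082 -0.023] shift_cm cur [-0.33 -0.8   6.33] after turn [-0.82 -0.9   6.27] open 0.186
orange 455 along -56.0 78.0 med row -136.5 off p95 76.6 pitch/yaw deg [-14.8  26.7]
blue 481 along -73.0 61.0 med row 6.2 off p95 9.5 pitch/yaw deg [-0.2  1.2]
```

View pics/g2.png

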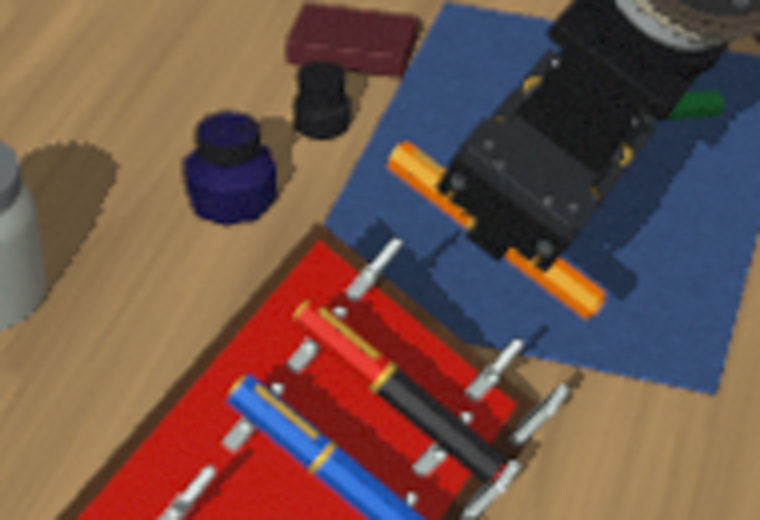

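The picture shows the orange pen held above the last cradle at about (495,230), still slightly under-tilted. I'll correct that.

```bash
python3 -m inch '[[-0.005,0.027,-0.008,0,0,0,1],[-0.005,0.027,-0.008,0,0,0,1],[-0.005,0.028,-0.008,0,0,0,1],[0,0,0,-0.3,-0.3,0.5,1],[0,0,0,-0.3,-0.3,1,1],[0,0,0,-0.2,-0.3,0.5,1],[0,0,0,0,0,0,1],[0,0,0,0,0,0,1]]'; python3 d.py 489.7 10.5 83.8 -9.85 30; python3 v.py g3.png 210 130 400 260
```

```text
t: 8.02
eef_pos: [473.4, 17.0, 139.3]
tcp_rot: [3.135, -0.492, -0.176]
ft_force: [-0.3, -0.5, -0.3]
opening: 0.185
grip_force: 30.0
t 8.03 turn [ 0.008  0.032 -0.004] shift_cm cur [-1.11  0.32  5.71] after turn [-1.29  0.36  5.67] open 0.185
orange 396 along -52.0 83.0 med row -123.8 off p95 67.6 pitch/yaw deg [-7.8 16.5]
blue 481 along -73.0 61.0 med row 6.3 off p95 9.9 pitch/yaw deg [-0.3  1.1]
```

```bash
python3 -m inch '[[0.002,0.011,-0.001,0,0,0,1],[0.003,0.011,-0.001,0,0,0,1],[0.003,0.01,-0.001,0,0,0,1],[0,0,0,0,0,0,1]]';python3 d.py 489.7 10.5 83.8 -9.85 30; python3 -c "
from cell import env
print(env.state()['joints'].round(3))"
```

```text
t: 8.57
eef_pos: [476.3, 18.9, 148.6]
tcp_rot: [3.136, -0.513, -0.17]
ft_force: [0.2, -0.1, -0.9]
opening: 0.187
grip_force: 30.0
t 8.57 turn [0.004 0.011 0.002] shift_cm cur [-1.9   0.57  6.37] after turn [-1.97  0.6   6.35] open 0.187
[-0.067  0.286  2.312 -1.025  0.065  2.685]
```

Joints 5 and 6 are at their limits: with the tool square to the slope, the wrist is nearly singular. I'll lay the pen back on the mat and regrip it with the tool pitched 15° to it, so that placing needs only 15° of tilt.

```bash
python3 -m inch '[[0,-0.08,0,0,1,0,1],[0,-0.08,0,0,1,0,1],[0,-0.08,0,0,2,0,1],[0,-0.08,0,0,2,0,1],[0,-0.08,0,0,2,0,1],[0,-0.08,0,0,2,0,1],[0,-0.03,0,0,2,0,1],[0,0,0,0,2,0,1],[0,0,0,0,0,0,1],[0,0,0,0,0,0,1]]'; python3 d.py 480 -160 6.5 -9.85 0;python3 -c "
from cell import env
print(env.state()['joints'].round(3))"
```

```text
t: 9.82
eef_pos: [453.4, -112.5, 153.5]
tcp_rot: [3.101, -0.125, -0.188]
ft_force: [-0.3, -0.3, -0.1]
opening: 0.186
grip_force: 30.0
t 9.82 turn [ 0.042 -0.125 -0.019] shift_cm cur [ 1.64  3.55 15.18] after turn [ 3.43  4.22 14.7 ] open 0.186
[-0.375  0.314  2.084 -0.029  0.613  1.409]
```

```bash
python3 -m inch '[[0.014,-0.042,-0.006,0,0,0,1],[0.014,-0.042,-0.006,0,0,0,1],[0.014,-0.041,-0.007,0,0,0,1],[0,0,0,0,0,0,1]]'; python3 d.py 480 -160 7 -9.85 0
```

```text
t: 10.32
eef_pos: [453.9, -112.5, 153.5]
tcp_rot: [-3.141, -0.001, -0.171]
ft_force: [-0.4, 0.8, -1.0]
opening: 0.183
grip_force: 30.0
t 10.32 turn [-0.    -0.001  0.001] shift_cm cur [ 3.37  4.24 14.65] after turn [ 3.39  4.24 14.65] open 0.183
```

```bash
python3 -m inch '[[0,0,0,1.1,1.4,2,1],[0,0,0,1.1,1.4,3,1],[0,0,0,1.2,1.4,4,1],[0,0,0,0,0,3,1],[0,0,0,0,0,1.5,1],[0,0,0,0,0,0.7,1],[0,0,0,0,0,0.3,1],[0,0,0,0,0,0.15,1],[0,0,0,0,0,0,1]]'; python3 d.py 480 -160 6.3 -9.85 0
```

```text
t: 11.45
eef_pos: [480.1, -160.2, 7.6]
tcp_rot: [-3.141, -0.001, -0.172]
ft_force: [0.6, -0.8, -1.0]
opening: 0.188
grip_force: 30.0
t 11.45 turn [-0.    -0.001  0.   ] shift_cm cur [-0.01 -0.01  0.13] after turn [-0.01 -0.01  0.13] open 0.188
```

```bash
python3 -m inch '[[0,0,0,0,0,0.13,1],[0,0,0,0,0,0,1],[0,0,0,0,0,0,0.4],[0,0,0,0,0,0,0.3],[0,0,0,0,0,0,0.2],[0,0,0,0,0,-0.15,0.2],[0,-0.087,0,0,0,0,0.2],[0,-0.087,0,0,0,0,0.2],[0,-0.088,0,0,0,0,0.2],[0,0,0,0,0,0,0.2]]'; python3 d.py 480 -160 7.5 -9.85 -15; python3 v.py g4.png 290 140 420 220
```

```text
t: 12.7
eef_pos: [480.5, -160.2, 6.9]
tcp_rot: [-3.141, 0.261, -0.171]
ft_force: [0.3, -0.3, -1.1]
opening: 0.397
grip_force: 0.0
t 12.7 turn [-0.    -0.001  0.001] shift_cm cur [-0.07 -0.01 -0.05] after turn [-0.07 -0.01 -0.05] open 0.397
orange 144 along 5.0 66.0 med row -58.9 off p95 10.8 pitch/yaw deg [0.9 0.3]
blue 482 along -73.0 61.0 med row 6.6 off p95 9.7 pitch/yaw deg [-0.2  1.2]
```

View pics/g4.png

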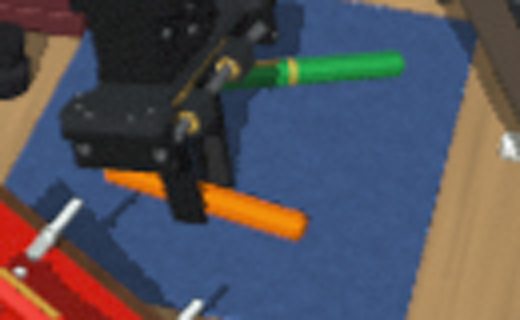

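The pen lies flat between the tilted fingers at (190,195). Closing, lifting, and going to the hover point.

```bash
python3 -m inch '[[0,0,0,0,0,0,1],[0,0,0,0,0,0,1],[0,0,0,0,0,0,1],[0,0,0,0,0,0,1],[0,0,0,0,0,0,1],[0,0,0,0,0,0,1],[0,0,0,0.1,0,-0.4,1],[0,0,0,0.4,0,-1.5,1],[0,0,0,1.1,0,-4,1],[0,0,0,1.1,0,-4,1],[0,0,0,1.1,0,-4,1],[0,0,0,0,0,0,1],[0,0.105,0,0,0,0,1],[0,0.105,0,0,0,0,1],[0,0.105,0,0,0,0,1],[0,0.105,0,0,0,0,1],[0,0.104,0,0,0,0,1],[0,0,0,0,0,0,1]]'; python3 d.py 459.6 15.8 136.6 -9.85 15;python3 -c "
from cell import env
print(env.state()['joints'].round(3))"
```

```text
t: 15.0
eef_pos: [549.8, -172.1, 130.9]
tcp_rot: [-3.141, -0.26, -0.173]
ft_force: [-0.4, -0.1, -0.6]
opening: 0.186
grip_force: 30.0
t 15.0 turn [-0.001  0.002 -0.001] shift_cm cur [-11.57 -16.96  -3.64] after turn [-11.54 -16.97  -3.68] open 0.186
[-0.452  0.451  1.945  0.15   0.501  1.168]
```

```bash
python3 -m inch '[[0,0,0,-1.5,0,-2,1],[0,0,0,-2,-2.5,-1.6,1],[0,0,0,-2,-3,0,1],[0,0,0,-2,-3,0,1],[0,0,0,-2,-3,0,1],[0,0,0,-2,-3,0,1],[0,0,0,0,-2.5,0,1],[0,0,0,0,0,0,1],[0,0,0,0,0,0,1]]'; python3 d.py 459.6 15.8 136.6 -9.85 15;python3 -c "
from cell import env
print(env.state()['joints'].round(3))"; python3 v.py g5.png 260 150 400 250
```

```text
t: 16.12
eef_pos: [462.2, 15.2, 136.6]
tcp_rot: [3.142, -0.261, -0.171]
ft_force: [-0.2, -0.4, -1.1]
opening: 0.186
grip_force: 30.0
t 16.12 turn [-0.  0.  0.] shift_cm cur [-0.25 -0.02 -0.07] after turn [-0.25 -0.02 -0.07] open 0.186
[-0.099  0.31   2.196 -0.051  0.375  1.688]
orange 392 along -63.0 72.0 med row -127.9 off p95 68.3 pitch/yaw deg [-21.3  45.4]
blue 482 along -73.0 61.0 med row 6.5 off p95 9.7 pitch/yaw deg [-0.3  1.1]
```

View pics/g5.png

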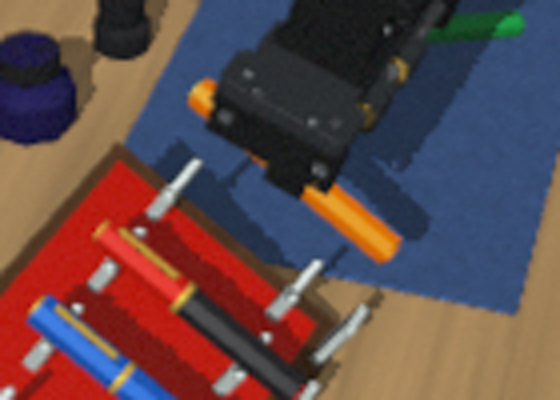

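```bash
python3 - <<'E'
s=open('v.py').read()
s=s.replace("    if m.sum()<30","    rr=eval(sys.argv[6]) if len(sys.argv)>6 else (-200,200,-20)\n    if nm!='blue': m=m&(L[...,1]>rr[0])&(L[...,1]<rr[1])&(L[...,2]>rr[2])\n    if m.sum()<30")
open('v.py','w').write(s)
E
python3 v.py x.png 260 150 400 250 "(-170,-100,30)"; python3 d.py 486.7 11 89 -9.85 15; python3 d.py 489.2 10.6 84.6 -9.85 15
```

```text
orange 245 along -64.0 73.0 med row -130.4 off p95 69.0 pitch/yaw deg [-0.8  0.5]
blue 482 along -73.0 61.0 med row 6.4 off p95 9.4 pitch/yaw deg [-0.3  1.1]
t 16.23 turn [ 0.     0.    -0.001] shift_cm cur [ 1.18 -0.05  5.25] after turn [ 1.18 -0.05  5.25] open 0.186
t 16.23 turn [ 0.     0.    -0.001] shift_cm cur [ 1.31 -0.06  5.74] after turn [ 1.31 -0.05  5.74] open 0.186
```

```bash
python3 -m inch '[[0,0,0,0.1,0,1.4,1],[0,0,0,0.3,0,1.5,1],[0,0,0,0.4,-0.05,1.2,1],[0,0,0,0.2,0,0.6,1],[0,0,0,0.1,0,0.3,1],[0,0,0,0,0,0,1],[0,0,0,0,0,0,1]]';python3 d.py 489.2 10.6 84.6 -9.85 15; python3 v.py x.png 260 150 400 250 "(-170,-100,3)"
```

```text
t: 17.1
eef_pos: [485.2, 12.0, 91.6]
tcp_rot: [-3.141, -0.263, -0.172]
ft_force: [-0.2, 0.8, -0.4]
opening: 0.184
grip_force: 30.0
t 17.1 turn [-0.    -0.001  0.   ] shift_cm cur [0.22 0.07 0.78] after turn [0.23 0.07 0.78] open 0.184
orange 218 along -66.0 71.0 med row -129.8 off p95 18.9 pitch/yaw deg [2.1 0.3]
blue 481 along -73.0 61.0 med row 6.2 off p95 9.7 pitch/yaw deg [-0.1  1.2]
```

Need about 9 mm more; going gently and watching the force.

```bash
python3 -m inch '[[0,0,0,0.07,0.03,0.25,1],[0,0,0,0.06,0.03,0.25,1],[0,0,0,0.05,0,0.18,1],[0,0,0,0,0,0,1]]';python3 -m inch '[[0,0,0,0.03,0,0.1,1],[0,0,0,0,0,0,1]]'; python3 v.py g6.png 260 150 400 250 "(-170,-100,3)"
```

```text
t: 17.65
eef_pos: [488.6, 10.8, 85.0]
tcp_rot: [-3.141, -0.262, -0.172]
ft_force: [-0.0, 0.2, -0.5]
opening: 0.187
grip_force: 30.0
t: 17.9
eef_pos: [489.1, 10.8, 84.3]
tcp_rot: [-3.141, -0.262, -0.172]
ft_force: [-0.2, 1.8, 1.0]
opening: 0.186
grip_force: 30.0
orange 154 along -66.0 70.0 med row -132.4 off p95 92.6 pitch/yaw deg [6.4 1.2]
blue 481 along -73.0 61.0 med row 6.5 off p95 9.4 pitch/yaw deg [-0.4  1.1]
```

View pics/g6.png

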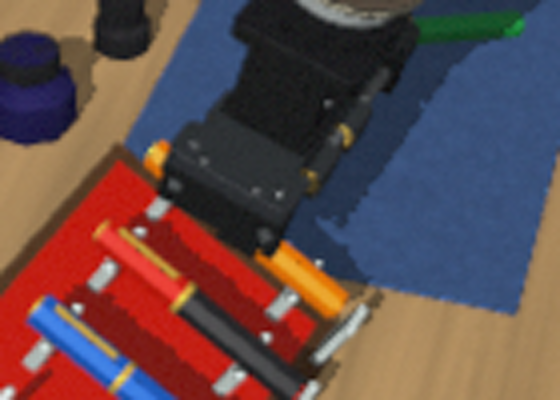

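The pen lies between the saddle arms, parallel to its neighbours, with first contact felt. A touch further to seat it.

```bash
python3 -m inch '[[0,0,0,0.02,-0.05,0.07,1],[0,0,0,0,0,0,1]]';python3 -m inch '[[0,0,0,0.02,0,0.06,1],[0,0,0,0,0,0,1]]'
```

```text
t: 18.2
eef_pos: [489.5, 11.2, 83.7]
tcp_rot: [-3.141, -0.262, -0.172]
ft_force: [-1.2, 1.8, 2.9]
opening: 0.184
grip_force: 30.0
t: 18.45
eef_pos: [489.7, 11.2, 83.3]
tcp_rot: [-3.141, -0.262, -0.172]
ft_force: [-3.9, 4.5, 7.7]
opening: 0.183
grip_force: 30.0
```

```bash
python3 -m inch '[[0,0,0,0,-0.05,-0.04,1],[0,0,0,0,0,0,1],[0,0,0,0,0,0,0.6],[0,0,0,0,0,0,0.5],[0,0,0,0,0,0,0.4],[0,0,0,0,0,0,0.3],[0,0,0,0,0,0,0.2],[0,0,0,0,0,0,0.2],[0,0,0,-0.1,0,-0.5,0.2],[0,0,0,-0.5,0,-2,0.2],[0,0,0,-1,0,-4,0.2],[0,0,0,-1,0,-4,0.2],[0,0,0,0,0,0,0.2]]'; python3 v.py g7.png 250 150 400 260 "(-170,-100,3)"; python3 d.py 444.3 -321 7 26.5 -15
```

```text
t: 20.08
eef_pos: [438.1, 20.7, 180.6]
tcp_rot: [-3.141, -0.267, -0.172]
ft_force: [-0.0, 0.7, -0.4]
opening: 0.395
grip_force: 0.0
orange 341 along -64.0 69.0 med row -131.3 off p95 10.7 pitch/yaw deg [0.3 0.2]
blue 479 along -73.0 61.0 med row 6.5 off p95 9.6 pitch/yaw deg [-0.3  1.1]
t 20.12 turn [ 0.001 -0.509 -0.641] shift_cm cur [ 1.67 33.57 18.29] after turn [-9.75 30.83 20.46] open 0.398
```

View pics/g7.png

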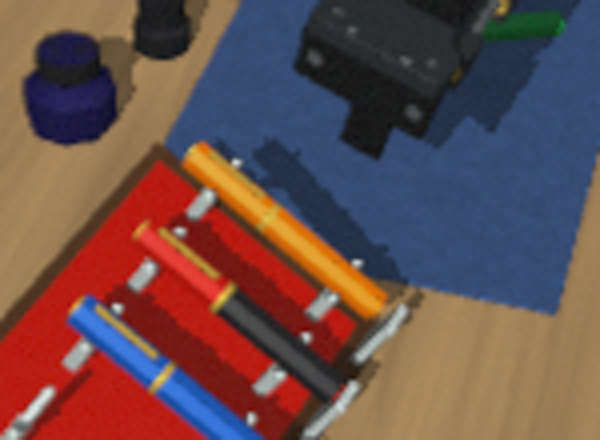

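Orange is seated on both saddles. Now the green pen.

```bash
python3 -m inch '[[0,-0.085,-0.107,0,0,0,-0.2],[0,-0.085,-0.107,0,0,0,-0.2],[0,-0.085,-0.107,0,0,0,-0.2],[0,-0.085,-0.107,0,0,0,-0.2],[0,-0.085,-0.107,0,0,0,-0.2],[0,-0.084,-0.106,0,0,0,-0.2],[0,0,0,-0.8,3.4,1.2,-0.2],[0,0,0,-0.8,3.4,1.2,-0.2],[0,0,0,-0.8,3.4,1.2,-0.2],[0,0,0,-0.8,3.4,1.2,-0.2],[0,0,0,-0.8,3.4,1.2,-0.2],[0,0,0,-0.8,3.4,1.2,-0.2],[0,0,0,-0.8,3.4,1.2,-0.2],[0,0,0,-0.8,3.4,1.2,-0.2],[0,0,0,-0.8,3.4,1.2,-0.2],[0,0,0,0,0,0,-0.2],[0,0,0,0,0,0,-0.2]]'; python3 d.py 444.2 -321.8 60 26.5 -15'';python3 -c "
from cell import env
print(env.state()['joints'].round(3))"
```

```text
t: 22.25
eef_pos: [486.9, -296.3, 91.4]
tcp_rot: [-3.139, 0.265, 0.463]
ft_force: [-0.3, 0.8, 0.1]
opening: 0.602
grip_force: 0.0
t 22.25 turn [-0.003  0.003  0.   ] shift_cm cur [-3.96  0.39  4.32] after turn [-3.97  0.38  4.31] open 0.602
[-0.557  0.627  1.718 -0.274  0.958  0.728]
```

```bash
python3 -m inch '[[0,0,0,-1.3,0.1,1.4,-0.2],[0,0,0,-1.4,0.1,1.5,-0.2],[0,0,0,-1.3,0.2,1.4,-0.2],[0,0,0,0.3,0,1.2,-0.2],[0,0,0,0.4,0,1.5,-0.2],[0,0,0,0.3,0,1.2,-0.2],[0,0,0,0,0,0,-0.2],[0,0,0,0,0,0,-0.2]]'; python3 d.py 444.2 -321.8 7 26.5 -15; python3 - <<'E'
from h import *
from cell import env
p=env.read_camera('side');W=cloud(p);s=env.state()
hsv=cv2.cvtColor(p['img'],cv2.COLOR_RGB2HSV).astype(int);H,S=hsv[...,0],hsv[...,1]
m=(H>35)&(H<85)&(S>110)&(p['depth']>0)&(np.hypot(W[...,0]-444,W[...,1]+322)<95)&(W[...,2]>6)&(W[...,2]<40)
q=W[m][:,:2].astype(np.float32);print(len(q),cv2.minAreaRect(q))
cv2.imwrite('pics/g8.png',cv2.resize(p['img'][110:200,300:440],None,fx=4,fy=4)[...,::-1])
E
```

```text
t: 23.25
eef_pos: [444.1, -322.8, 21.2]
tcp_rot: [-3.141, 0.264, 0.463]
ft_force: [-0.5, 1.0, 1.5]
opening: 0.599
grip_force: 0.0
t 23.25 turn [-0.001  0.002  0.   ] shift_cm cur [ 0.42 -0.09  1.36] after turn [ 0.42 -0.09  1.36] open 0.599
223 ((438.27056884765625, -308.9798889160156), (137.7932891845703, 40.68113327026367), 28.304649353027344)
```

View pics/g8.png

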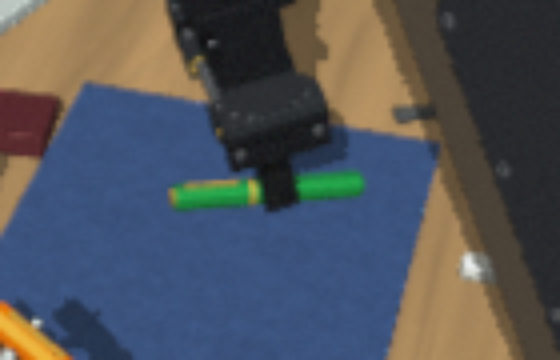

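Fingers straddle the green pen near its middle, at (280,190) in the crop.

```bash
python3 -m inch '[[0,0,0,0.2,-0.09,0.7,-0.2],[0,0,0,0.2,0,0.5,-0.2],[0,0,0,0,0,0.16,0.2],[0,0,0,0,0,0,0.5],[0,0,0,0,0,0,1],[0,0,0,0,0,0,1],[0,0,0,0,0,0,1],[0,0,0,0,0,0,1],[0,0,0,0,0,0,1],[0,0,0,0,0,0,1],[0,0,0,0,0,0,1]]'
```

```text
t: 24.68
eef_pos: [443.8, -322.0, 7.1]
tcp_rot: [-3.141, 0.264, 0.462]
ft_force: [0.9, 0.2, 2.8]
opening: 0.186
grip_force: 30.0
```

```bash
python3 -m inch '[[0,0,0,-0.1,0,-0.4,1],[0,0,0,-0.5,0,-2,1],[0,0,0,-1.1,0,-4,1],[0,0,0,-1.1,0,-4,1],[0,0,0,-1.1,0,-4,1],[0,0.085,0.107,0,0,0,1],[0,0.085,0.107,0,0,0,1],[0,0.085,0.107,0,0,0,1],[0,0.085,0.107,0,0,0,1],[0,0.085,0.107,0,0,0,1],[0,0.085,0.107,0,0,0,1],[0,0,0,0,0,0,1]]'; python3 d.py 485 219 153.3 -9.85 15
```

```text
t: 26.18
eef_pos: [442.8, -321.8, 156.1]
tcp_rot: [-3.14, -0.262, -0.174]
ft_force: [-0.3, 0.6, 0.1]
opening: 0.188
grip_force: 30.0
t 26.18 turn [-0.001 -0.    -0.002] shift_cm cur [ -5.08 -54.    -1.  ] after turn [ -4.99 -54.01  -1.05] open 0.188
```

```bash
python3 -m inch '[[0,0,0,-1,-2,-1,1],[0,0,0,-0.5,-4,-1,1],[0,0,0,-0.5,-4,-1,1],[0,0,0,-0.5,-4,0,1],[0,0,0,-0.5,-4,0,1],[0,0,0,-0.5,-4,0,1],[0,0,0,-0.5,-4,0,1],[0,0,0,-0.5,-4,0,1],[0,0,0,-0.5,-4,0,1],[0,0,0,0,-4,0,1],[0,0,0,0,-4,0,1],[0,0,0,0,-4,0,1],[0,0,0,0,-4,0,1],[0,0,0,0,-4,1,1],[0,0,0,0,0,1,1],[0,0,0,0,0,0,1],[0,0,0,0,0,0,1]]'; python3 d.py 494.8 217.4 136 -9.85 15; python3 v.py x.png 200 200 400 330 "(30,120,30)"
```

```text
t: 28.3
eef_pos: [486.5, 217.8, 153.4]
tcp_rot: [3.141, -0.263, -0.173]
ft_force: [-0.2, -0.3, -0.6]
opening: 0.184
grip_force: 30.0
t 28.3 turn [ 0.    -0.001 -0.001] shift_cm cur [ 0.35 -0.1   1.9 ] after turn [ 0.35 -0.1   1.9 ] open 0.184
green 275 along -64.0 71.0 med row 72.7 off p95 89.2 pitch/yaw deg [ 0.7 -0.2]
```

```bash
python3 -m inch '[[0,0,0,0.3,-0.05,1.3,1],[0,0,0,0.5,0,2,1],[0,0,0,0.5,0,2,1],[0,0,0,0.3,0,1,1],[0,0,0,0.1,0,0.3,1],[0,0,0,0,0,0,1],[0,0,0,0,0,0,1]]';python3 d.py 524.4 212.2 84 -9.85 15; python3 v.py g9.png 220 210 370 320 "(30,120,3)"
```

```text
t: 29.22
eef_pos: [519.6, 213.5, 94.4]
tcp_rot: [-3.14, -0.264, -0.173]
ft_force: [0.9, -1.2, -1.1]
opening: 0.186
grip_force: 30.0
t 29.23 turn [-0.001 -0.002 -0.001] shift_cm cur [0.2  0.05 1.13] after turn [0.21 0.05 1.13] open 0.186
orange 34 along -57.0 74.0 med row 63.0 off p95 108.9 pitch/yaw deg [-7.3  1.2]
green 261 along -65.0 70.0 med row 73.8 off p95 21.7 pitch/yaw deg [ 0.6 -0.2]
blue 227 along -74.0 -18.0 med row 5.8 off p95 9.9 pitch/yaw deg [1.8 0.3]
```

View pics/g9.png

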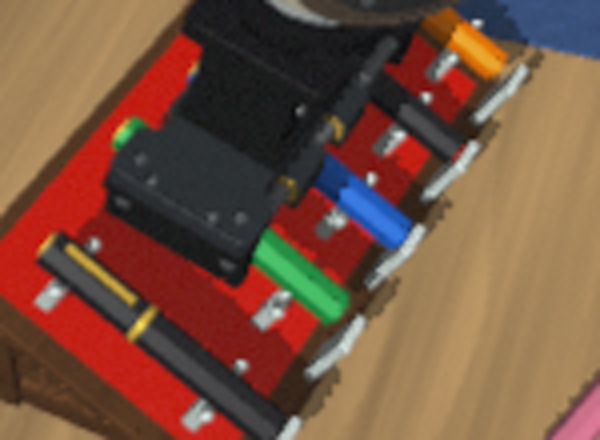

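The green pen is right above its cradle, between the arms at (275,310), clear of its neighbours. Lowering gently.

```bash
python3 -m inch '[[0,0,0,0.08,0.03,0.35,1],[0,0,0,0.08,0,0.3,1],[0,0,0,0.05,0,0.2,1],[0,0,0,0.03,0,0.1,1],[0,0,0,0,0,0,1]]';python3 -m inch '[[0,0,0,0.03,0,0.1,1],[0,0,0,0,0,0,1]]';python3 -m inch '[[0,0,0,0.03,0,0.08,1],[0,0,0,0,0,0,1]]'
```

```text
t: 29.9
eef_pos: [524.3, 212.3, 85.2]
tcp_rot: [-3.141, -0.263, -0.173]
ft_force: [-0.4, 0.6, 0.3]
opening: 0.185
grip_force: 30.0
t: 30.15
eef_pos: [524.9, 212.2, 84.5]
tcp_rot: [-3.141, -0.263, -0.173]
ft_force: [1.3, -0.1, -1.1]
opening: 0.184
grip_force: 30.0
t: 30.4
eef_pos: [525.4, 212.2, 83.8]
tcp_rot: [-3.141, -0.263, -0.173]
ft_force: [-1.0, 1.1, 2.4]
opening: 0.187
grip_force: 30.0
```

```bash
python3 -m inch '[[0,0,0,0.02,-0.03,0.07,1],[0,0,0,0,0,0,1]]'; python3 -m inch '[[0,0,0,0,0,0.03,1],[0,0,0,0,0,0,1]]'
```

```text
t: 30.65
eef_pos: [525.6, 212.4, 83.4]
tcp_rot: [-3.141, -0.263, -0.173]
ft_force: [-3.0, 0.2, 5.8]
opening: 0.185
grip_force: 30.0
t: 30.9
eef_pos: [525.7, 212.4, 83.3]
tcp_rot: [-3.141, -0.263, -0.173]
ft_force: [-5.6, 0.3, 9.2]
opening: 0.185
grip_force: 30.0
```

Seated with balanced forces. Release and retract.

```bash
python3 -m inch '[[0,0,0,0,0,-0.04,1],[0,0,0,0,0,0,0.6],[0,0,0,0,0,0,0.5],[0,0,0,0,0,0,0.4],[0,0,0,0,0,0,0.3],[0,0,0,0,0,0,0.25],[0,0,0,0,0,0,0.25],[0,0,0,-0.1,0,-0.5,0.25],[0,0,0,-0.5,0,-2,0.25],[0,0,0,-1,0,-4,0.25],[0,0,0,-1.2,0,-4,0.25],[0,0,0,-1.2,0,-4,0.25],[0,0,0,-2,0,-3,0.25],[0,0,0,0,0,0,0.25]]'; python3 v.py g10.png 200 170 400 320 "(30,120,3)"; python3 v.py x.png 200 170 400 320 "(-170,-100,3)"
```

```text
t: 32.65
eef_pos: [423.1, 230.5, 238.5]
tcp_rot: [-3.139, -0.266, -0.172]
ft_force: [0.7, 0.7, -0.1]
opening: 0.372
grip_force: 0.0
green 437 along -64.0 70.0 med row 72.5 off p95 10.0 pitch/yaw deg [-0.2  0.9]
blue 481 along -73.0 61.0 med row 6.1 off p95 9.9 pitch/yaw deg [-0.4  1.2]
orange 65 along -66.0 71.0 med row -131.4 off p95 10.7 pitch/yaw deg [0.2 0.2]
blue 483 along -73.0 61.0 med row 6.5 off p95 9.7 pitch/yaw deg [-0.2  1.2]
```

View pics/g10.png

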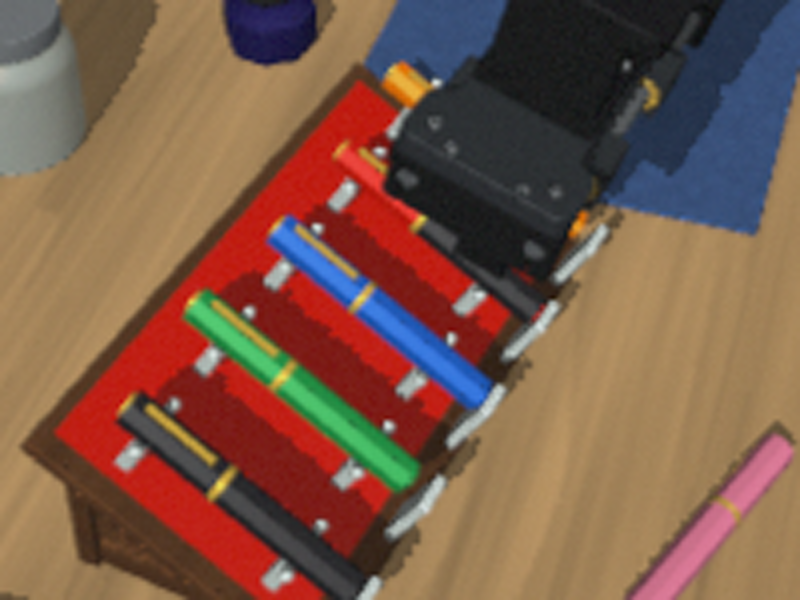

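Both pens lie seated on their saddles (green at (300,390), orange behind the gripper), and the rest is unmoved.

```bash
python3 -c "
from cell import env
print(env.job_done())"
```

```text
the job is handed in; nothing more can be done
None
```

The orange and green pens now lie in the two empty cradles, each on both saddles, and I handed the job in at about 33 s; the hand-in call returned no verdict.

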